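# Close the door-opener control box

### The job

Put the cover with the tongue back on the open control box: hook its tongue in under the box's overhanging lip with the cover tilted, swing it down and press the other end until the spring latch snaps over it. Leave the cover lying flat, fully home and latched, and leave the other things on the bench where they are.

Things in the scene. Friction and masses are not known exactly. Their poses are not given: they have to be found in the camera images.
- cover: Loose cover, white painted steel, about 0.3 kg, lying flat, handle up. Overall 150 mm (x) by 108 mm (y), plate 4 mm thick. Origin: centre of the overall underside; z up. Handle: a solid black upright rib across the middle (x = 0), 14 mm thick in x, 70 mm long in y, its top 30 mm above the underside.
- cover_tongue (a point): Middle of the tongue's end edge, on the underside: (-75, 0, 0) mm in the cover's frame. The tongue is the last 14 mm of the plate at the -x end, only 70 mm wide (y), 4 mm thick.
- cover_edge (a point): Middle of the cover's other end, a plain straight edge 108 mm wide, on the underside: (75, 0, 0) mm in the cover's frame. This end goes under the latch.
- box: Control box, white painted steel, fixed to the bench, open on top, electrical parts inside. Origin: centre of the cover recess, at bench height; z up. Hook end at -x (nearer the robot), latch end at +x. The recess is 152 mm long (x = -76 to 76), so the 150 mm cover does not go in flat: only tongue first under the lip, tilted about 0.3 to 0.4 rad, tongue end low.
- box_seat (a point): Centre of the recess at the height of the rim on which the cover lies: (0, 0, 55) mm in the box's frame. Rim: side walls at y = +-50 to 56 mm, a ledge x = -76 to -54 mm at the hook end and one x = 64 to 80 mm at the latch end, all 55 mm above the bench. A rail 4 mm above the rim bounds the recess at x = 76 mm.
- box_lip (a point): Middle of the lip's free lower edge: (-66, 0, 65) mm in the box's frame. The hook end's upright wall has its inner face at x = -76 mm; the lip hangs over the ledge from there to x = -66 mm, its underside 10 mm and its top 13 mm above the rim. Cheeks at y = +-39 mm and beyond (x = -76 to -64 mm, up to the lip) leave a pocket 78 mm wide for the tongue.
- latch (a joint): Steel spring latch, 36 mm wide, in the middle of the box's +x end. Value: how far it is pushed outward (box +x), in m; 0 at rest, at most 0.008. The cover's plain end comes to rest on its sloping nose some 8 to 11 mm above the rim and stays there by its own weight; a push near that end of some 5 to 10 N drives the latch out 3 to 5 mm, the cover drops to the rim and the latch springs back to 0 over its edge.
- latch_nose (a point): Tip of the latch's nose at rest: (71, 0, 62) mm in the box's frame, 7 mm above the rim. From the tip the nose slopes steeply up and outward, to 18 mm above the rim.
- blank: A bystander: smaller white blank cover without tongue, 100 x 90 mm, 4 mm plate with a black rib 14 mm thick, 50 mm long, 30 mm high; does not fit. Origin: centre of the underside.
- jar: A bystander: closed jar, 60 mm across, 70 mm high; origin under its centre.
- screwdriver: A bystander: screwdriver, 170 mm long, lying along its x.
- wrench: A bystander: wrench, 180 mm long, lying along its x.
- tape: A bystander: tape measure, 65 x 40 x 60 mm high; origin under its centre.
Mind the look-alikes: they are no part of the job. Leave any pink look-alike of the cover alone. Leave any blue look-alike of the box alone.

How it is judged:
By the outcome, as a careful person would: the job done as asked, in the order asked, and still so for the second after the job is handed in, with the robot touching nothing.
It also fails if it takes over 51 s, if anything falls off the work surface, if the arm or the gripper's body presses on something with over 40 N, if the wrist force passes 120 N, or if a joint passes its speed limit or range.

### The arm

A 6-joint arm with a two-finger parallel gripper is mounted at the origin on the work surface. World frame = base frame: x ahead of the robot, y to its left, z up, the work surface at z = 0. Lengths are in m, angles in rad, forces in N, time in s.
With the tool pointing down it reaches from about 0.3 to 0.875 m from the base axis. Payload 6.4 kg.
Tool frame: the origin (TCP) lies midway between the tips of the shut fingers; the grasp point (between the pads) lies 19 mm behind it (robot.grasp_offset is the distance from the TCP to the grasp point, in m); z points along the fingers, y is the direction in which the jaws open and shut (so a half turn about z gives the same grasp; the last joint's range is limited). The gripper opens to 85 mm and grips with 20 to 120 N. Pads are 22 mm wide; open, the fingers measure 114 mm over their backs; the gripper's body (76 mm by 85 mm) begins 54 mm behind the grasp point. The pads swing forward as they close: fully open they stand 13 mm farther back than shut.
Start: joints at [-1.335, 0.181, 1.607, -0, 1.354, -0.206], TCP at [0.246, -0.52, 0.231] pointing down, gripper open.
Joint ranges: [-2.99, 2.99], [-0.89, 2.07], [0.3, 2.58], [-1.14, 4.28], [0, 2.63], [-3.12, 3.12]. Speed limits (rad/s): [2.57, 2.57, 3.01, 3.14, 3.14, 3.14].

### API

Orientations are given as [roll, pitch, yaw] about the fixed x, y, z axes, in that order (R = Rz(yaw) Ry(pitch) Rx(roll)).
In Python, from workcell import robot, optics, ticket gives the robot as it stands. The module is installed in compiled form; this text tells all that it offers.
- The arm moves only by the tool arm_command, never from a script. Its arguments are lists of equal length, an entry for each row: "xyz": the shift along the tool's x, y, z in m, a list of three; "dr": the turn, a rotation vector about the tool's x, y, z in degrees, a list of three. A call has exactly 8 rows; each row is the pose to reach, as a shift and turn from the pose commanded when the call began, along the tool's axes at that moment; what a row does not reach only later rows make up. A row lasts 1/10 s, in which the tool goes at most 50 mm and 8.59 degrees, less where a joint would pass 70% of its speed; a pose out of reach is approached as far as the arm can. A call with a gripper value outside its range is refused whole. "gripper" is the opening, from 0 (shut) to 1 (fully open), set as the call begins (left out, the last holds). The fingers move at their own pace and stop on an object; the grip force is fixed at half the most. Time passes only in rows, so rows that repeat a pose let the fingers close, or fill a call up. It gives the time, the measured TCP pose, the force and the opening at its end, in the units of the state.
- robot.state(): the state, without advancing time (a new reading comes with each control period).
- optics.snapshot(name): name is "side" or "top" or "wrist"; returns a dict with "color" (480x640x3 uint8, blue, green, red), "K" (3x3 intrinsics, pixels), "extrinsics" (4x4, takes a point from camera to world coordinates). Camera axes: x right, y down, z forward; pixel columns grow to the right and rows downward; lengths in m; the calibration is good to about 2 mm. A picture is of the moment at which its call begins. There is no depth.
- ticket.job_done(): hands the job in, once; it reports no verdict.
The state is a dict: "t": time; "qpos": joint angles; "qd": joint speeds; "joint_torque": joint torques, N m; "eef_pos": TCP position; "tool_rot": TCP orientation; "wrist_force": force on the tool from outside, world axes, zero at the start; "moment": the same for the moment, N m; "gripper_width": finger opening in m.
Only numpy, scipy, OpenCV 4.12 (cv2) and the standard library are available. Lean on these libraries where they do the work, as an engineer would, in place of code of your own. Each camera call takes 0.05 s, during which the arm holds its last target. There are 200 camera calls.

## Working session

There is one attempt and no reset: what is moved stays moved. The work goes in short steps, Python scripts to look and compute and a tool call to move; the robot and the scene stay as the last step left them, time stands still between calls to the robot, and variables do not carry over. Pictures are saved under pics/ and viewed, about 8 in all and at most 12, crops included, and the job is handed in when it is done.

Besides the shell and the picture viewer there is one more tool, called as a command line: name --argument value ..., lists and objects as JSON in quotes. arm_command: Moves the arm, as the interface text tells. Its arguments: {"type":"object","properties":{"xyz":{"type":"array"},"dr":{"type":"array"},"gripper":{"type":"number"}},"required":["xyz","dr"]}

```bash
mkdir -p pics
cat > h.py <<'E'
import numpy as np, cv2
from workcell import robot, optics, ticket
from scipy.spatial.transform import Rotation as R
def snap(n,f=None):
    s=optics.snapshot(n)
    if f: cv2.imwrite('pics/'+f,s['color'])
    return s
def ray(s,px,z):
    d=np.linalg.inv(s['K'])@np.array([px[0],px[1],1.]); E=s['extrinsics']; d=E[:3,:3]@d; o=E[:3,3]
    return o+d*(z-o[2])/d[2]
def proj(s,p):
    E=np.linalg.inv(s['extrinsics']); c=E[:3,:3]@np.array(p)+E[:3,3]; u=s['K']@c; return u[:2]/u[2]
E
python3 - <<'E'
from h import *
a=snap('top','top0.png'); b=snap('side','side0.png')
np.set_printoptions(precision=3,suppress=True)
print(a['K'],a['extrinsics'],b['extrinsics']); print(robot.state())
E
```

```text
[[599.547   0.    318.083]
 [  0.    599.547 241.206]
 [  0.      0.      1.   ]] [[-0.011 -0.977  0.211  0.162]
 [-1.     0.01  -0.003  0.039]
 [ 0.001 -0.211 -0.977  1.621]
 [ 0.     0.     0.     1.   ]] [[-0.908 -0.311  0.28   0.102]
 [-0.418  0.68  -0.603  0.855]
 [-0.003 -0.664 -0.747  1.067]
 [ 0.     0.     0.     1.   ]]
{'t': 0.1, 'qpos': array([-1.335,  0.181,  1.608, -0.   ,  1.354, -0.206]), 'qd': array([-0.002, -0.002, -0.002,  0.001, -0.001, -0.001]), 'joint_torque': array([  0.   , -44.588, -35.224,  -0.   ,   0.004,  -0.   ]), 'eef_pos': array([ 0.246, -0.519,  0.23 ]), 'tool_rot': array([-3.14 , -0.   ,  0.442]), 'wrist_force': array([ 0.328, -0.206, -0.236]), 'moment': array([-0.002, -0.002, -0.031]), 'gripper_width': 0.08534316420030028}
```

View pics/top0.png

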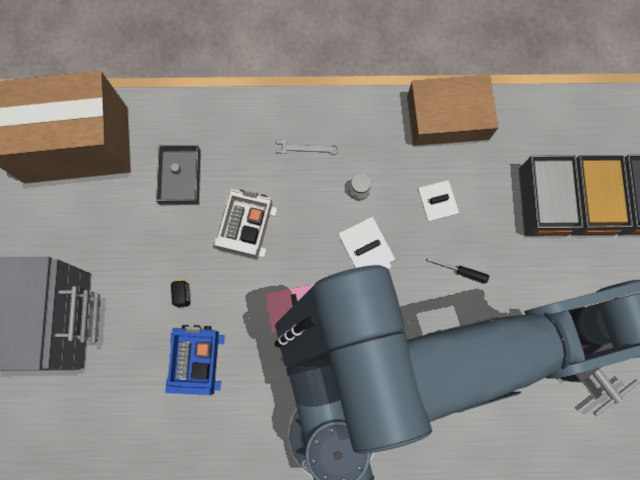

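View pics/side0.png

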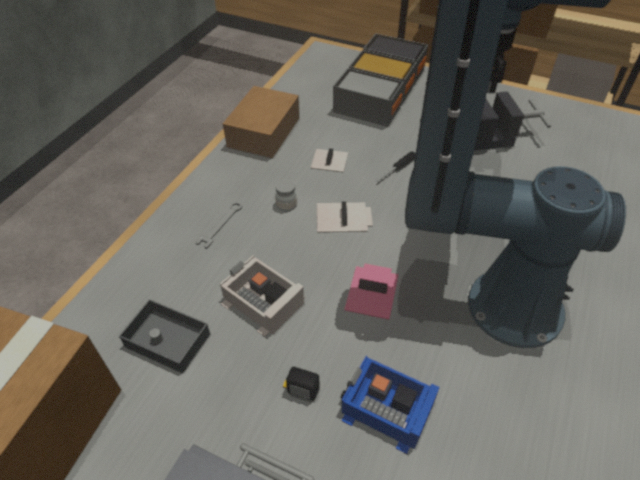

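Candidates in the top view: white plate with tongue (367,245), smaller white blank (438,200), and pink plate (290,308), which is the look-alike. Boxes: white (245,222), blue look-alike (193,360). By the description I choose the white plate at (367,245) and the white box.

Run:
```python
from h import *
np.set_printoptions(precision=4,suppress=True)
s=snap('top'); im=s['color']
cv2.imwrite('pics/crop1.png',cv2.resize(im[175:295,205:405],None,fx=4,fy=4,interpolation=cv2.INTER_CUBIC))
g=im.astype(int); 
hsv=cv2.cvtColor(im,cv2.COLOR_BGR2HSV)
# cover
for nm,(x0,y0,x1,y1) in dict(cover=(335,212,405,280),box=(205,180,285,265)).items():
    r=im[y0:y1,x0:x1]; m=(r.min(2)>205).astype(np.uint8)
    cs,_=cv2.findContours(m,0,2); c=max(cs,key=cv2.contourArea)+np.array([x0,y0])
    q=cv2.boxPoints(cv2.minAreaRect(c)); print(nm,cv2.contourArea(c),q.tolist())
    z=0.004 if nm=='cover' else .06
    print(np.array([ray(s,p,z) for p in q]))
    ap=cv2.approxPolyDP(c,3,True)[:,0]; print(ap.tolist()); print(np.array([ray(s,p,z)[:2] for p in ap]))
r=im[225:270,340:400]; m=(r.max(2)<60).astype(np.uint8)
n,l,st,ce=cv2.connectedComponentsWithStats(m)
for i in range(1,n):
    if st[i,4]>30:
        ys,xs=np.where(l==i); q=cv2.minAreaRect(np.c_[xs+340,ys+225].astype(np.float32)); print('rib',st[i],q,ray(s,q[0],.02), np.array([ray(s,p,.03)for p in cv2.boxPoints(q)]))
```

```text
cover 1577.5 [[338.19622802734375, 233.9663543701172], [371.552001953125, 216.09716796875], [396.4083251953125, 262.49554443359375], [363.05255126953125, 280.36474609375]]
[[ 0.5314 -0.0219  0.004 ]
 [ 0.5815 -0.1157  0.004 ]
 [ 0.4496 -0.1798  0.004 ]
 [ 0.4012 -0.0872  0.004 ]]
[[340, 233], [356, 266], [379, 263], [388, 267], [394, 258], [371, 218]]
[[ 0.5341 -0.0269]
 [ 0.4411 -0.069 ]
 [ 0.4487 -0.1321]
 [ 0.4374 -0.1564]
 [ 0.4622 -0.1737]
 [ 0.576  -0.114 ]]
box 261.5 [[217.0, 237.0], [259.0, 237.0], [259.0, 252.0], [217.0, 252.0]]
[[0.5138 0.3036 0.06  ]
 [0.5126 0.1916 0.06  ]
 [0.4718 0.1912 0.06  ]
 [0.473  0.3025 0.06  ]]
[[217, 244], [254, 252], [259, 237], [256, 246], [242, 243], [238, 237], [236, 241], [219, 237], [222, 240]]
[[0.4947 0.3031]
 [0.4719 0.2044]
 [0.5126 0.1916]
 [0.4881 0.1993]
 [0.4967 0.2366]
 [0.5132 0.2476]
 [0.5023 0.2527]
 [0.5137 0.2982]
 [0.5054 0.29  ]]
rib [16 15 23 15 81] ((367.20001220703125, 247.4000244140625), (4.4721360206604, 25.043960571289062), 63.43495178222656) [ 0.4894 -0.0997  0.02  ] [[ 0.4777 -0.0655  0.03  ]
 [ 0.5081 -0.1271  0.03  ]
 [ 0.4969 -0.1322  0.03  ]
 [ 0.4667 -0.0707  0.03  ]]
```

View pics/crop1.png

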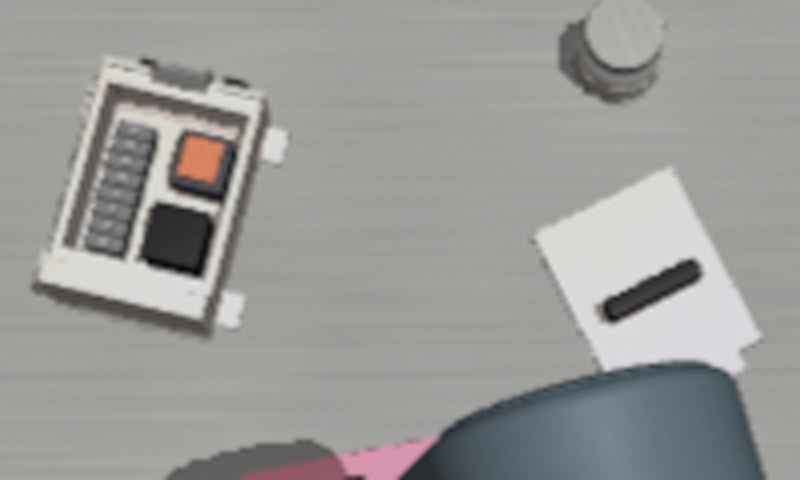

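Crop: the white plate has its notched tongue end at crop (745,360), toward the robot and partly hidden by the arm, and its rib at (652,290). It is the cover. The white box is at crop (155,195), with the latch at the top (180,75) and the lip at the bottom (125,300).

```bash
cat >> h.py <<'E'
def rel(p,psi,tilt=0,p0=None):
    """shift (m) and turn (deg) in tool axes to TCP p, tool yaw psi+90deg (tool y along part x), part tilt about its y"""
    st=robot.state(); r0=R.from_euler('xyz',st['tool_rot'])
    rt=R.from_euler('z',psi)*R.from_euler('y',tilt)*R.from_euler('z',np.pi/2)*R.from_euler('x',np.pi)
    d=r0.inv().apply(np.array(p)-st['eef_pos']); w=(r0.inv()*rt).as_rotvec(degrees=True)
    print('t',st['t'],'tcp',st['eef_pos'],'rpy',st['tool_rot'],'F',st['wrist_force'],'w',st['gripper_width'])
    print('xyz',np.round(d,4).tolist(),'dr',np.round(w,2).tolist())
E
python3 - <<'E'
from h import *
rel([.489,-.10,.20],.455)
E
```

```text
t 0.15 tcp [ 0.24576807 -0.51937815  0.23060872] rpy [-3.14028644e+00 -2.94431870e-04  4.41770881e-01] F [ 0.14704864  0.52718821 -0.06130805] w 0.08537591336272482
xyz [0.3992, -0.2751, 0.0311] dr [-0.05, -0.07, -90.76]
```

arm_command --xyz '[[0.04, -0.027, 0.0], [0.08, -0.055, 0.0], [0.12, -0.083, 0.0], [0.16, -0.11, 0.0], [0.2, -0.138, 0.0], [0.24, -0.165, 0.01], [0.28, -0.193, 0.01], [0.32, -0.22, 0.02]]' --dr '[[0, 0, -8], [0, 0, -16], [0, 0, -24], [0, 0, -32], [0, 0, -40], [0, 0, -48], [0, 0, -56], [0, 0, -64]]' --gripper 1

```text
t: 0.95
eef_pos: [0.4422, -0.1826, 0.2121]
tool_rot: [3.14, 0.001, 1.564]
wrist_force: [0.3, -0.0, 0.0]
gripper_width: 0.0857
```

Run:
```python
from h import *
rel([.489,-.10,.20],.455)
```

```text
t 0.95 tcp [ 0.44220432 -0.18257529  0.21210808] rpy [3.13973714e+00 1.32434180e-03 1.56439467e+00] F [ 0.30909193 -0.02694044  0.00200369] w 0.08565805186312936
xyz [0.0829, 0.0462, 0.0121] dr [0.09, 0.1, -26.44]
```

arm_command --xyz '[[0.025, 0.014, 0.003], [0.05, 0.028, 0.006], [0.07, 0.04, 0.01], [0.083, 0.046, 0.012], [0.083, 0.046, 0.012], [0.083, 0.046, 0.012], [0.083, 0.046, 0.012], [0.083, 0.046, 0.012]]' --dr '[[0, 0, -7], [0, 0, -14], [0, 0, -21], [0, 0, -26.4], [0, 0, -26.4], [0, 0, -26.4], [0, 0, -26.4], [0, 0, -26.4]]'

```text
t: 1.75
eef_pos: [0.4878, -0.1025, 0.1994]
tool_rot: [3.142, 0.0, 2.017]
wrist_force: [-0.1, 0.6, 0.6]
gripper_width: 0.0854
```

Run:
```python
from h import *
np.set_printoptions(precision=4,suppress=True)
rel([.489,-.10,.20],.455)
s=snap('wrist','w1.png'); im=s['color']; print(s['extrinsics'],s['K'][0,0])
t=snap('top','top2.png')
m=(im.min(2)>170).astype(np.uint8)
cs,_=cv2.findContours(m,0,2); c=max(cs,key=cv2.contourArea); print(cv2.contourArea(c))
ap=cv2.approxPolyDP(c,5,True)[:,0]; print(ap.tolist()); print(np.array([ray(s,p,.004)[:2] for p in ap]))
cv2.imwrite('pics/w1b.png',np.hstack([im[::2,::2],cv2.resize(t['color'][170:290,205:365],(320,240),interpolation=2)]))
```

```text
t 1.75 tcp [ 0.4878 -0.1025  0.1994] rpy [3.1415 0.0003 2.0172] F [-0.0933  0.5711  0.5777] w 0.08535471592091629
xyz [0.0018, 0.0021, -0.0006] dr [0.0, 0.02, -0.49]
[[ 0.9024  0.4099  0.1332  0.4535]
 [ 0.431  -0.8582 -0.2788 -0.0312]
 [ 0.      0.3089 -0.9511  0.3416]
 [ 0.      0.      0.      1.    ]] 362.78114942100024
131311.0
[[639, 42], [575, 136], [565, 142], [585, 108], [527, 186], [593, 80], [575, 105], [582, 83], [548, 132], [572, 82], [526, 132], [607, 0], [549, 88], [597, 2], [507, 141], [508, 134], [499, 142], [517, 111], [466, 143], [455, 174], [438, 170], [410, 191], [374, 186], [361, 175], [332, 176], [326, 254], [311, 250], [310, 177], [295, 174], [295, 155], [253, 152], [299, 111], [274, 80], [262, 101], [270, 76], [250, 48], [235, 71], [244, 42], [233, 26], [164, 95], [233, 175], [252, 158], [253, 173], [237, 176], [239, 221], [216, 182], [129, 86], [118, 105], [119, 76], [103, 109], [114, 75], [103, 59], [80, 141], [73, 143], [89, 84], [80, 93], [27, 294], [24, 332], [33, 299], [39, 299], [19, 375], [32, 338], [23, 381], [51, 312], [24, 402], [41, 380], [43, 385
[... 2897 characters left out ...]
0.6832 -0.3089]
 [ 0.7114 -0.3105]
 [ 0.7118 -0.2452]
 [ 0.6538 -0.196 ]
 [ 0.6319 -0.1486]
 [ 0.6511 -0.1382]
 [ 0.6686 -0.1468]
 [ 0.6917 -0.1477]
 [ 0.6931 -0.1404]
 [ 0.7125 -0.1582]
 [ 0.7152 -0.1338]
 [ 0.7176 -0.16  ]
 [ 0.7323 -0.1684]
 [ 0.7425 -0.1023]
 [ 0.7541 -0.1695]
 [ 0.7588 -0.1157]
 [ 0.7617 -0.1375]
 [ 0.7554 -0.0165]
 [ 0.7603  0.0316]
 [ 0.7519  0.0413]
 [ 0.7494 -0.0925]
 [ 0.7443  0.0502]
 [ 0.7375 -0.0766]
 [ 0.7325  0.0638]
 [ 0.7279  0.0403]
 [ 0.7188  0.0797]
 [ 0.724  -0.0076]
 [ 0.7169 -0.0441]
 [ 0.7114  0.0857]
 [ 0.701   0.0377]
 [ 0.695   0.0703]
 [ 0.692   0.0602]
 [ 0.6879  0.0857]
 [ 0.681  -0.0326]
 [ 0.678   0.1271]
 [ 0.6719  0.0917]
 [ 0.6718  0.1343]]
```

View pics/w1b.png

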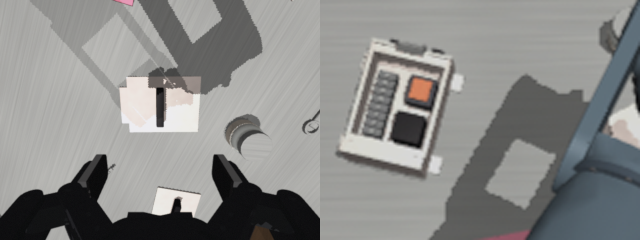

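Left, wrist view: the cover is square to the jaws, with the tongue end at the left (full-res x≈242), the plain edge at x≈397 and the rib centred at about (320,214). Right: the top view gives an unobstructed view of the white box.

Run:
```python
from h import *
np.set_printoptions(precision=4,suppress=True)
s=snap('wrist'); im=s['color']
r=im[150:290,290:350]; m=(r.max(2)<55).astype(np.uint8)
n,l,st,ce=cv2.connectedComponentsWithStats(m); i=1+np.argmax(st[1:,4]); print(st[i])
q=cv2.minAreaRect(np.argwhere(l==i)[:,::-1].astype(np.float32)+[[290,150]]) if 0 else cv2.minAreaRect((np.argwhere(l==i)[:,::-1]+[290,150]).astype(np.float32))
print(q); bp=cv2.boxPoints(q); P=np.array([ray(s,p,.03) for p in bp]); print(P, P.mean(0), ray(s,q[0],.025))
print('edge R',ray(s,(398,155),.004),ray(s,(396,264),.004)); print('tongue',ray(s,(242,205),.004))
# box, top view: lines of the outer rim, bright white
t=snap('top'); tim=t['color']; x0,y0=205,170
c=tim[y0:y0+100,x0:x0+80]; cv2.imwrite('pics/box.png',cv2.resize(c,None,fx=7.5,fy=6,interpolation=2)[:600] if 0 else cv2.resize(c,None,fx=6,fy=6,interpolation=2))
```

```text
[ 23  25  14  77 820]
((319.5, 213.0), (76.0, 13.0), 90.0)
[[ 0.4674 -0.0718  0.03  ]
 [ 0.4774 -0.0671  0.03  ]
 [ 0.5075 -0.129   0.03  ]
 [ 0.4968 -0.1341  0.03  ]] [ 0.4873 -0.1005  0.03  ] [ 0.4873 -0.1006  0.025 ]
edge R [ 0.5306 -0.0256  0.004 ] [ 0.5812 -0.1194  0.004 ]
tongue [ 0.4199 -0.1299  0.004 ]
```

View pics/box.png

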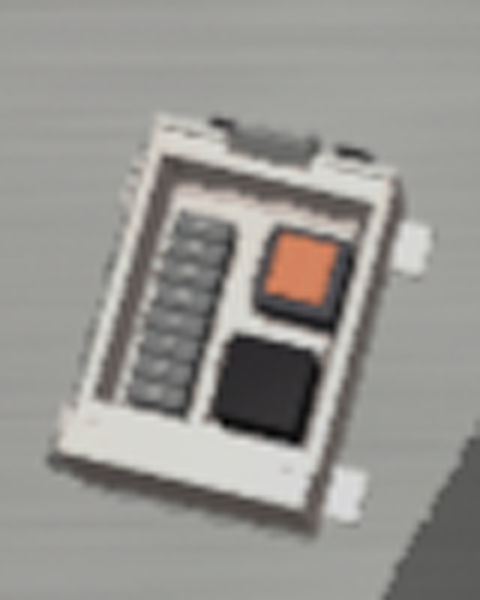

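The cover sits within 2 mm of the tool axis. Before grasping, I'll look at the box from close above while nothing blocks the wrist camera.

Run:
```python
from h import *
rel([.555,.235,.25],-.27)
```

```text
t 1.95 tcp [ 0.48797029 -0.10213134  0.19941303] rpy [3.14151208e+00 1.72019657e-04 2.01841907e+00] F [ 0.43080815 -0.73578459 -0.25788593] w 0.08499877624301988
xyz [0.2749, 0.2063, -0.0506] dr [0.01, 0.01, 41.12]
```

arm_command --xyz '[[0.039, 0.029, -0.01], [0.078, 0.058, -0.02], [0.117, 0.087, -0.03], [0.157, 0.117, -0.04], [0.196, 0.147, -0.05], [0.235, 0.177, -0.05], [0.275, 0.206, -0.05], [0.275, 0.206, -0.05]]' --dr '[[0, 0, 6], [0, 0, 12], [0, 0, 18], [0, 0, 24], [0, 0, 30], [0, 0, 36], [0, 0, 41], [0, 0, 41]]'

```text
t: 2.75
eef_pos: [0.5542, 0.2409, 0.2491]
tool_rot: [-3.141, -0.002, 1.307]
wrist_force: [-1.0, -0.6, -0.7]
gripper_width: 0.0855
```

arm_command --xyz '[[0, 0, 0], [0, 0, 0], [0, 0, 0], [0, 0, 0], [0, 0, 0], [0, 0, 0], [0, 0, 0], [0, 0, 0]]' --dr '[[0, 0, 0], [0, 0, 0], [0, 0, 0], [0, 0, 0], [0, 0, 0], [0, 0, 0], [0, 0, 0], [0, 0, 0]]'

```text
t: 3.55
eef_pos: [0.5544, 0.2354, 0.2493]
tool_rot: [3.141, -0.0, 1.304]
wrist_force: [0.1, -0.3, 0.2]
gripper_width: 0.0853
```

Run:
```python
from h import *
rel([.555,.235,.25],-.27)
s=snap('wrist','w2.png'); np.savez('w2.npz',**s)
cv2.imwrite('pics/w2b.png',cv2.resize(s['color'],(800,600)))
```

```text
t 3.55 tcp [0.55439224 0.23540442 0.24934123] rpy [ 3.14147994e+00 -5.37520937e-05  1.30389343e+00] F [ 0.11913293 -0.3297886   0.15249288] w 0.08530629459504008
xyz [-0.0002, 0.0007, -0.0007] dr [0.01, -0.0, 0.18]
```

View pics/w2b.png

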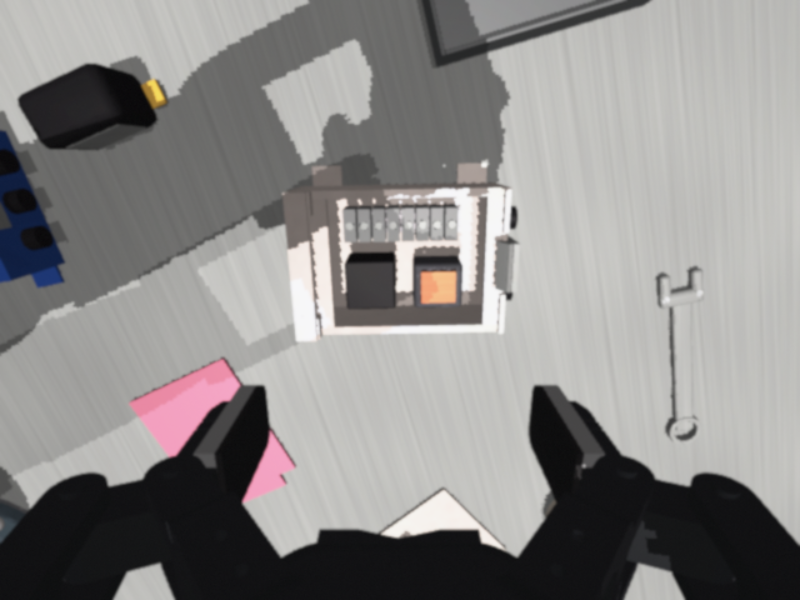

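Wrist view: the white box is centred at about (400,260), with the lip strip at the left (x≈290–320), the latch at the right (508,265) and the fingers at (265,400) and (530,400). I'll zoom in for the edges.

Run:
```python
from h import *
s=np.load('w2.npz'); im=s['color'][130:290,220:420]
im=cv2.resize(im,None,fx=4,fy=3.75 if 0 else 4,interpolation=cv2.INTER_CUBIC)[:600]
for k in range(0,800,100): cv2.line(im,(k,0),(k,8),(0,0,255),2)
for k in range(0,600,100): cv2.line(im,(0,k),(8,k),(0,0,255),2)
cv2.imwrite('pics/w2c.png',im)
```

```text
(no output)
```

View pics/w2c.png

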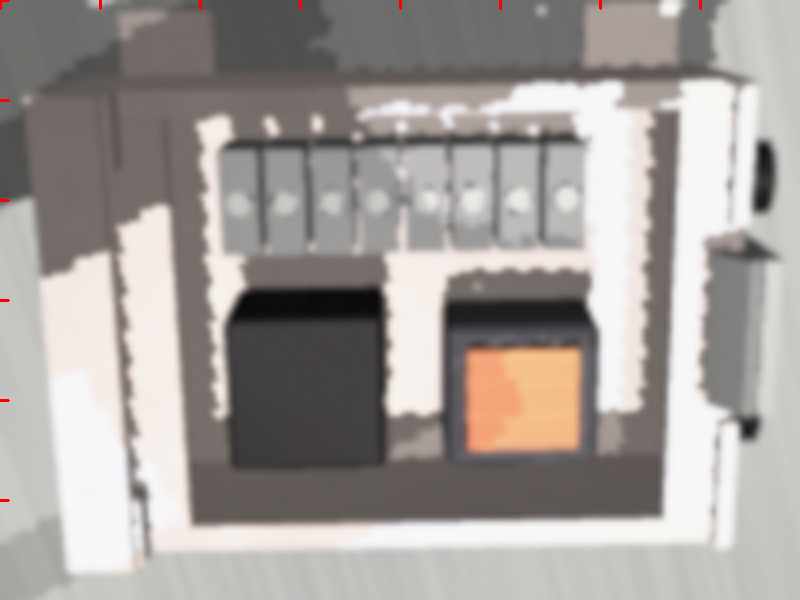

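Run:
```python
from h import *
from scipy.optimize import least_squares
np.set_printoptions(precision=4,suppress=True)
s=np.load('w2.npz')
C=[((190,523),-54,-50,55),((664,517),64,-50,55),((168,120),-54,None,55),((682,112),64,None,55),((108,95),-66,None,68),((137,568),-66,None,68),((714,543),None,-56,55),((160,552),None,-56,55),((718,543),76,None,59),((742,95),76,None,59)]
P=np.array([ray(s,(p[0][0]/4+220-.4,p[0][1]/4+130-.4),p[3]/1000)[:2] for p in C])
def loc(v): 
    c,q=np.cos(v[2]),np.sin(v[2]); d=P-v[:2]; return np.c_[d@[c,q],d@[-q,c]]*1000
def f(v): return [l[k]-p[k+1] for l,p in zip(loc(v),C) for k in(0,1) if p[k+1] is not None]
r=least_squares(f,[.555,.235,-.27],loss='soft_l1'); print(r.x); 
for p,l in zip(C,loc(r.x)): print(p,l)
rel([.4875,-.1005,.20],.455)
```

```text
[ 0.5558  0.2336 -0.2545]
((190, 523), -54, -50, 55) [-54.2605 -49.3817]
((664, 517), 64, -50, 55) [ 63.3769 -49.3036]
((168, 120), -54, None, 55) [-53.6374  48.7916]
((682, 112), 64, None, 55) [63.1784 49.0389]
((108, 95), -66, None, 68) [-64.32    55.5149]
((137, 568), -66, None, 68) [-65.6498 -55.8228]
((714, 543), None, -56, 55) [ 76.1481 -56.4043]
((160, 552), None, -56, 55) [-62.2075 -57.0451]
((718, 543), 76, None, 59) [ 76.2194 -54.7909]
((742, 95), 76, None, 59) [75.6511 52.959 ]
t 3.6 tcp [0.5544 0.2354 0.2493] rpy [3.1415 0.     1.304 ] F [0.1208 0.317  1.0274] w 0.0855936918742284
xyz [-0.3417, 0.0241, 0.0493] dr [0.0, 0.0, -41.36]
```

The box fits within 1 mm: centre (0.5558, 0.2336), yaw −0.2545. Now back to the cover.

arm_command --xyz '[[-0.045, 0.003, 0.0], [-0.09, 0.006, 0.01], [-0.135, 0.01, 0.03], [-0.18, 0.013, 0.04], [-0.225, 0.016, 0.06], [-0.27, 0.019, 0.08], [-0.315, 0.022, 0.1], [-0.342, 0.024, 0.12]]' --dr '[[0, 0, -6], [0, 0, -12], [0, 0, -18], [0, 0, -24], [0, 0, -30], [0, 0, -36], [0, 0, -41.4], [0, 0, -41.4]]'

```text
t: 4.4
eef_pos: [0.4868, -0.1035, 0.1289]
tool_rot: [3.141, 0.001, 2.028]
wrist_force: [0.9, 0.3, -0.5]
gripper_width: 0.0859
```

Run:
```python
from h import *
rel([.4875,-.1005,.009],.455)
```

```text
t 4.4 tcp [ 0.48681817 -0.1035014   0.12894851] rpy [3.14129079e+00 1.28655155e-03 2.02756464e+00] F [ 0.85683296  0.30800366 -0.54137204] w 0.08594013409393284
xyz [0.0025, 0.0019, 0.1199] dr [0.02, 0.07, 0.1]
```

arm_command --xyz '[[0, 0, 0.03], [0, 0, 0.06], [0, 0, 0.085], [0, 0, 0.1], [0, 0, 0.11], [0, 0, 0.117], [0, 0, 0.12], [0, 0, 0.12]]' --dr '[[0, 0, 0], [0, 0, 0], [0, 0, 0], [0, 0, 0], [0, 0, 0], [0, 0, 0], [0, 0, 0], [0, 0, 0]]'

```text
t: 5.2
eef_pos: [0.4876, -0.1008, 0.0095]
tool_rot: [3.141, 0.0, 2.027]
wrist_force: [0.4, 1.0, 0.4]
gripper_width: 0.0857
```

arm_command --xyz '[[0, 0, 0], [0, 0, 0], [0, 0, 0], [0, 0, 0], [0, 0, 0], [0, 0, 0], [0, 0, 0], [0, 0, 0]]' --dr '[[0, 0, 0], [0, 0, 0], [0, 0, 0], [0, 0, 0], [0, 0, 0], [0, 0, 0], [0, 0, 0], [0, 0, 0]]' --gripper 0

```text
t: 6.0
eef_pos: [0.4876, -0.1009, 0.0096]
tool_rot: [3.141, 0.0, 2.027]
wrist_force: [-3.2, 0.5, 5.1]
gripper_width: 0.0129
```

Run:
```python
from h import *
rel([.4875,-.1005,.009],.455)
```

```text
t 6.0 tcp [ 0.48755355 -0.10086085  0.00964483] rpy [3.14139783e+00 3.40552149e-04 2.02658623e+00] F [-3.2498432   0.51640506  5.12251977] w 0.012905963993773249
xyz [0.0003, 0.0001, 0.0006] dr [0.01, 0.02, 0.05]
```

Gripped (12.9 mm). Lift and carry, adding the tilt on the way.

```bash
cat >> h.py <<'E'
BX,BY,BP=.5558,.2336,-.2545
def hook(xt,zt,th,dy=0,h=9.6):
    u=np.array([np.cos(th),np.sin(th)]); n=np.array([-np.sin(th),np.cos(th)])
    x,z=(np.array([xt,zt])+75*u+h*n)/1000; y=dy/1000
    c,q=np.cos(BP),np.sin(BP)
    rel([BX+c*x-q*y,BY+q*x+c*y,z],BP,-th)
E
python3 - <<'E'
from h import *
hook(-45,100,.35)
E
```

```text
t 6.0 tcp [ 0.48755355 -0.10086085  0.00964483] rpy [3.14139783e+00 3.40552149e-04 2.02658623e+00] F [-3.2498432   0.51640506  5.12251977] w 0.012905963993773249
xyz [0.2558, 0.2253, -0.1251] dr [-19.18, -7.11, 40.28]
```

arm_command --xyz '[[0, 0, -0.01], [0, 0, -0.03], [0, 0, -0.06], [0, 0, -0.09], [0, 0, -0.12], [0, 0, -0.15], [0, 0, -0.17], [0, 0, -0.17]]' --dr '[[0, 0, 0], [0, 0, 0], [0, 0, 0], [0, 0, 0], [0, 0, 0], [0, 0, 0], [0, 0, 0], [0, 0, 0]]'

```text
t: 6.8
eef_pos: [0.489, -0.1014, 0.1824]
tool_rot: [3.138, 0.004, 2.027]
wrist_force: [0.9, -0.5, -3.9]
gripper_width: 0.0126
```

Run:
```python
from h import *
hook(-45,110,.35)
```

```text
t 6.8 tcp [ 0.48896363 -0.10139604  0.1823596 ] rpy [3.13794294 0.00445491 2.02665906] F [ 0.89333707 -0.53211703 -3.86395866] w 0.012605504278497303
xyz [0.2571, 0.2242, 0.0373] dr [-18.91, -6.95, 40.3]
```

arm_command --xyz '[[0.032, 0.028, 0.0], [0.064, 0.056, 0.0], [0.096, 0.084, 0.0], [0.13, 0.112, 0.0], [0.16, 0.14, 0.01], [0.193, 0.168, 0.02], [0.225, 0.196, 0.03], [0.257, 0.224, 0.037]]' --dr '[[-2.4, -0.9, 5], [-4.8, -1.8, 10], [-7.2, -2.7, 15], [-9.6, -3.6, 20], [-12, -4.4, 25], [-14.4, -5.3, 30], [-16.8, -6.2, 35.5], [-19, -7, 40.3]]'

```text
t: 7.6
eef_pos: [0.5725, 0.2257, 0.1398]
tool_rot: [2.802, 0.002, 1.32]
wrist_force: [0.9, -0.4, -2.7]
gripper_width: 0.0127
```

arm_command --xyz '[[0, 0, 0], [0, 0, 0], [0, 0, 0], [0, 0, 0], [0, 0, 0], [0, 0, 0], [0, 0, 0], [0, 0, 0]]' --dr '[[0, 0, 0], [0, 0, 0], [0, 0, 0], [0, 0, 0], [0, 0, 0], [0, 0, 0], [0, 0, 0], [0, 0, 0]]'

```text
t: 8.4
eef_pos: [0.5746, 0.2242, 0.1432]
tool_rot: [2.799, 0.001, 1.323]
wrist_force: [0.5, -0.2, -3.9]
gripper_width: 0.0128
```

Run:
```python
from h import *
hook(-45,110,.35); hook(-58,60,.35); hook(-73.5,57,.35)
s=snap('side'); w=snap('wrist')
a=cv2.resize(s['color'][200:360,180:340],(480,480),interpolation=2)
cv2.imwrite('pics/c1.png',np.hstack([a,cv2.resize(w['color'][:,160:480],(320,480))]))
```

```text
t 8.4 tcp [0.57461548 0.22424823 0.14317689] rpy [2.79922569e+00 1.09711005e-03 1.32319734e+00] F [ 0.46877354 -0.16479197 -3.86571547] w 0.012752644156543348
xyz [0.0043, 0.0021, -0.0009] dr [-0.44, -0.08, 0.39]
t 8.4 tcp [0.57461548 0.22424823 0.14317689] rpy [2.79922569e+00 1.09711005e-03 1.32319734e+00] F [ 0.46877354 -0.16479197 -3.86571547] w 0.012752644156543348
xyz [0.0044, -0.027, 0.0418] dr [-0.44, -0.08, 0.39]
t 8.4 tcp [0.57461548 0.22424823 0.14317689] rpy [2.79922569e+00 1.09711005e-03 1.32319734e+00] F [ 0.46877354 -0.16479197 -3.86571547] w 0.012752644156543348
xyz [0.0046, -0.0426, 0.0394] dr [-0.44, -0.08, 0.39]
```

View pics/c1.png

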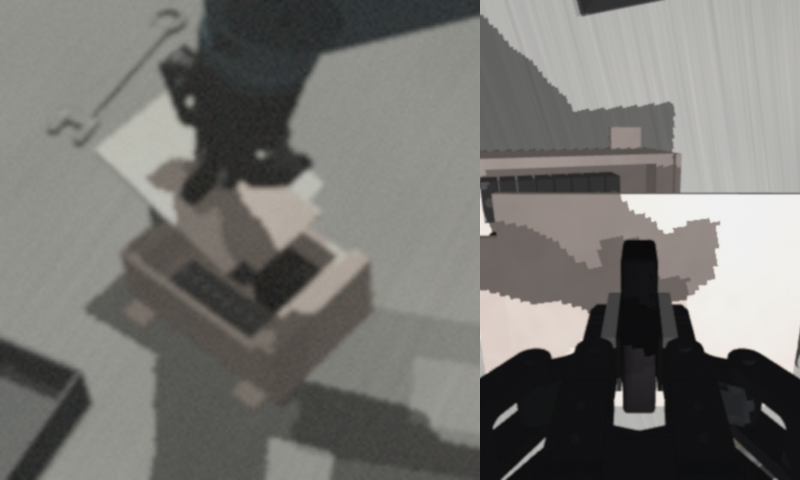

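Side view: the cover is held tilted over the box with the tongue end low by the lip (290,215) and the plain end up by the latch (100,150). Right: the rib is firmly between the pads. Now lower, then slide the tongue in.

arm_command --xyz '[[0.002, -0.01, 0.005], [0.004, -0.02, 0.01], [0.0045, -0.027, 0.017], [0.0045, -0.027, 0.024], [0.0045, -0.027, 0.031], [0.0045, -0.027, 0.037], [0.0045, -0.027, 0.042], [0.0045, -0.027, 0.042]]' --dr '[[-0.4, 0, 0.4], [-0.4, 0, 0.4], [-0.4, 0, 0.4], [-0.4, 0, 0.4], [-0.4, 0, 0.4], [-0.4, 0, 0.4], [-0.4, 0, 0.4], [-0.4, 0, 0.4]]'

```text
t: 9.3
eef_pos: [0.5645, 0.2313, 0.0934]
tool_rot: [2.794, -0.0, 1.317]
wrist_force: [-1.0, -0.2, -3.6]
gripper_width: 0.0129
```

Run:
```python
from h import *
hook(-58,60,.35); hook(-73.5,57,.35)
w=snap('wrist'); s=snap('side')
```

```text
t 9.3 tcp [0.564521   0.23125324 0.09343872] rpy [ 2.79350459e+00 -4.92016634e-04  1.31662383e+00] F [-0.96895288 -0.24150054 -3.59118187] w 0.012914890395434492
xyz [0.0001, 0.0006, -0.0012] dr [-0.11, -0.03, 0.01]
t 9.3 tcp [0.564521   0.23125324 0.09343872] rpy [ 2.79350459e+00 -4.92016634e-04  1.31662383e+00] F [-0.96895288 -0.24150054 -3.59118187] w 0.012914890395434492
xyz [0.0001, -0.015, -0.0036] dr [-0.11, -0.03, 0.01]
```

arm_command --xyz '[[0, -0.003, -0.0007], [0, -0.006, -0.0014], [0, -0.009, -0.0021], [0, -0.012, -0.0028], [0, -0.014, -0.0034], [0, -0.015, -0.0036], [0, -0.015, -0.0036], [0, -0.015, -0.0036]]' --dr '[[0, 0, 0], [0, 0, 0], [0, 0, 0], [0, 0, 0], [0, 0, 0], [0, 0, 0], [0, 0, 0], [0, 0, 0]]'

```text
t: 10.2
eef_pos: [0.5498, 0.2355, 0.0927]
tool_rot: [2.792, -0.001, 1.317]
wrist_force: [0.5, -0.5, -3.8]
gripper_width: 0.0128
```

Run:
```python
from h import *
hook(-73.5,57,.35); hook(-73.5,56,.22);hook(-74,56,.1)
s=snap('side')
a=cv2.resize(s['color'][220:340,200:330],(650,600),interpolation=2)
cv2.imwrite('pics/c2.png',a)
```

```text
t 10.2 tcp [0.54981344 0.2355189  0.09266228] rpy [ 2.79232014e+00 -1.21345709e-03  1.31714461e+00] F [ 0.46571741 -0.45300271 -3.83812318] w 0.01284457827144718
xyz [-0.0004, -0.0004, 0.0008] dr [-0.04, -0.08, 0.02]
t 10.2 tcp [0.54981344 0.2355189  0.09266228] rpy [ 2.79232014e+00 -1.21345709e-03  1.31714461e+00] F [ 0.46571741 -0.45300271 -3.83812318] w 0.01284457827144718
xyz [-0.0004, -0.0001, 0.0116] dr [7.41, -0.08, 0.03]
t 10.2 tcp [0.54981344 0.2355189  0.09266228] rpy [ 2.79232014e+00 -1.21345709e-03  1.31714461e+00] F [ 0.46571741 -0.45300271 -3.83812318] w 0.01284457827144718
xyz [-0.0004, -0.0011, 0.0205] dr [14.28, -0.08, 0.03]
```

View pics/c2.png

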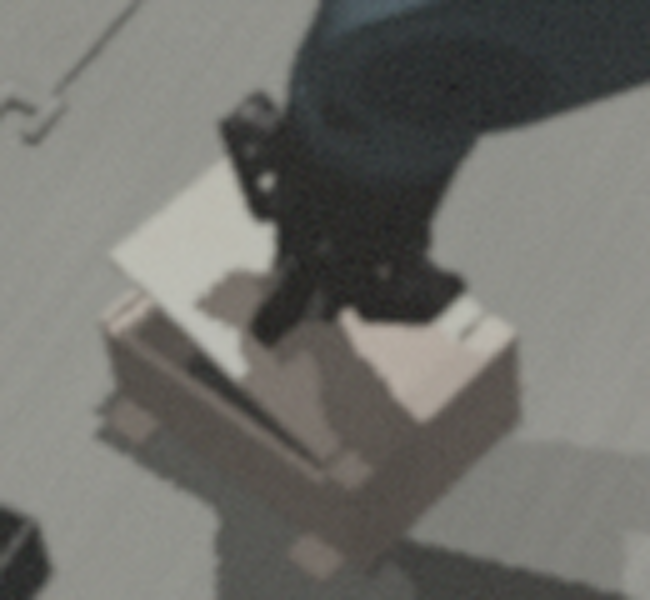

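No contact force, and the side view shows the tongue end tucked under the lip, with the plain end raised at (110,255). Swing down about the tongue.

arm_command --xyz '[[0, 0, 0.004], [0, 0, 0.008], [0, 0, 0.0116], [0, -0.0003, 0.015], [0, -0.0007, 0.018], [0, -0.001, 0.0205], [0, -0.001, 0.0205], [0, -0.001, 0.0205]]' --dr '[[2.5, 0, 0], [5, 0, 0], [7.4, 0, 0], [10, 0, 0], [12.2, 0, 0], [14.2, 0, 0], [14.2, 0, 0], [14.2, 0, 0]]'

```text
t: 11.05
eef_pos: [0.5558, 0.2338, 0.0729]
tool_rot: [3.039, -0.001, 1.317]
wrist_force: [-0.5, -1.0, -3.6]
gripper_width: 0.0125
```

Run:
```python
from h import *
hook(-74,56,.1); hook(-74.8,55.5,.06)
```

```text
t 11.05 tcp [0.5557911  0.23382128 0.0728669 ] rpy [ 3.03941738e+00 -9.42277364e-04  1.31688002e+00] F [-0.51975029 -1.01092761 -3.63007002] w 0.012544806901405872
xyz [-0.0002, -0.0002, -0.0002] dr [0.12, -0.06, 0.03]
t 11.05 tcp [0.5557911  0.23382128 0.0728669 ] rpy [ 3.03941738e+00 -9.42277364e-04  1.31688002e+00] F [-0.51975029 -1.01092761 -3.63007002] w 0.012544806901405872
xyz [-0.0002, -0.0008, 0.0032] dr [2.42, -0.06, 0.03]
```

arm_command --xyz '[[0, -0.0003, 0.0008], [0, -0.0006, 0.0016], [0, -0.0008, 0.0024], [0, -0.001, 0.0032], [0, -0.001, 0.0034], [0, -0.001, 0.0034], [0, -0.001, 0.0034], [0, -0.001, 0.0034]]' --dr '[[0.6, 0, 0], [1.2, 0, 0], [1.8, 0, 0], [2.4, 0, 0], [2.4, 0, 0], [2.4, 0, 0], [2.4, 0, 0], [2.4, 0, 0]]'

```text
t: 11.85
eef_pos: [0.5552, 0.2344, 0.0699]
tool_rot: [3.081, -0.002, 1.317]
wrist_force: [-3.4, 2.0, 4.9]
gripper_width: 0.0126
```

Run:
```python
from h import *
hook(-74.8,55.5,.06)
s=snap('side'); w=snap('wrist')
a=cv2.resize(s['color'][230:340,210:320],(480,480),interpolation=2)
cv2.imwrite('pics/c3.png',np.hstack([a,cv2.resize(w['color'][:,160:480],(320,480))]))
```

```text
t 11.85 tcp [0.55522236 0.23442281 0.06993829] rpy [ 3.08145762e+00 -1.65567577e-03  1.31727878e+00] F [-3.38620646  2.01219336  4.89075055] w 0.012557597319070718
xyz [-0.0007, 0.0002, 0.0004] dr [0.01, -0.1, 0.05]
```

View pics/c3.png

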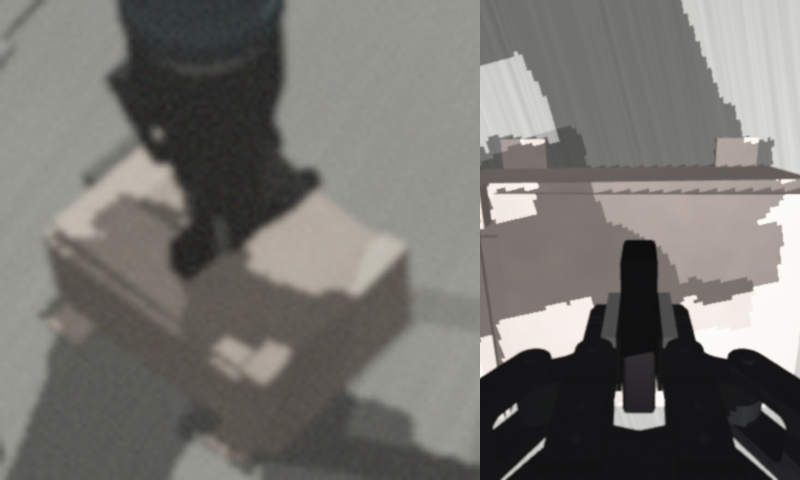

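The cover rests on the latch nose: contact is about 8 N upward and 4 N toward the hook, and the side view shows it down with the tongue under the lip at (330,270). Release and rise.

arm_command --xyz '[[0, 0, 0], [0, 0, 0], [0, 0, 0], [0, 0, 0], [0, 0, -0.01], [0, 0, -0.03], [0, 0, -0.05], [0, 0, -0.06]]' --dr '[[0, 0, 0], [0, 0, 0], [0, 0, 0], [0, 0, 0], [0, 0, 0], [0, 0, 0], [0, 0, 0], [0, 0, 0]]' --gripper 0.6

```text
t: 12.75
eef_pos: [0.5527, 0.2353, 0.1321]
tool_rot: [3.079, -0.003, 1.317]
wrist_force: [-0.4, 0.4, 0.5]
gripper_width: 0.0512
```

Run:
```python
from h import *
c,q=np.cos(BP),np.sin(BP)
rel([BX+c*.056,BY+q*.056,.12],BP)
w=snap('wrist','w4.png'); cv2.imwrite('pics/c4.png',w['color'])
```

```text
t 12.75 tcp [0.55270657 0.2352838  0.13209091] rpy [ 3.07905652e+00 -2.64692619e-03  1.31717685e+00] F [-0.43003354  0.43902591  0.489696  ] w 0.051199781012290266
xyz [-0.0009, 0.0585, 0.0158] dr [3.58, -0.15, 0.05]
```

View pics/c4.png

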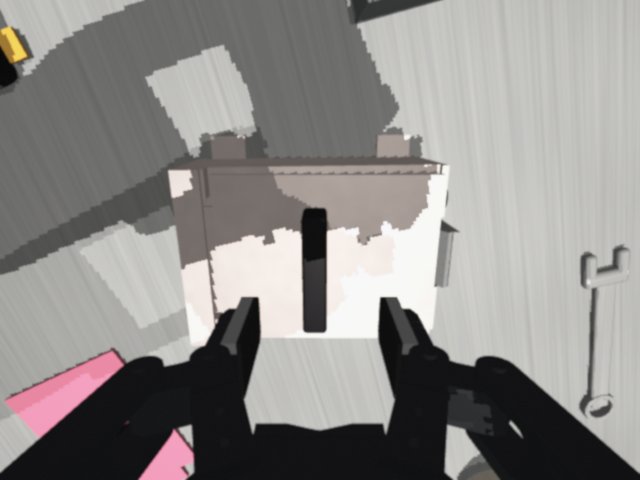

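The cover lies in the recess with its tongue side under the lip strip (195,260), the rib at (315,270), and its plain end against the latch (447,255). Shut the fingers and press at box x≈52 mm.

arm_command --xyz '[[0, 0.015, 0], [0, 0.03, 0], [0, 0.045, 0], [0, 0.0545, 0], [0, 0.0545, 0.01], [0, 0.0545, 0.02], [0, 0.0545, 0.03], [0, 0.0545, 0.04]]' --dr '[[0.9, 0, 0], [1.8, 0, 0], [2.7, 0, 0], [3.6, 0, 0], [3.6, 0, 0], [3.6, 0, 0], [3.6, 0, 0], [3.6, 0, 0]]' --gripper 0

```text
t: 13.6
eef_pos: [0.6053, 0.221, 0.091]
tool_rot: [-3.137, -0.0, 1.318]
wrist_force: [0.3, -0.4, 0.2]
gripper_width: -0.0003
```

Run:
```python
from h import *
c,q=np.cos(BP),np.sin(BP)
rel([BX+c*.052,BY+q*.052,.057],BP)
```

```text
t 13.6 tcp [0.60525268 0.22098035 0.09100542] rpy [-3.13663129e+00 -4.12570024e-04  1.31766724e+00] F [ 0.30202442 -0.42597411  0.22774589] w -0.00032691819783608214
xyz [-0.0003, 0.0011, 0.034] dr [-0.28, -0.02, 0.08]
```

Commanded z is about 0.089. Descend, with the last millimetres slow.

arm_command --xyz '[[0, 0, 0.008], [0, 0, 0.015], [0, 0, 0.019], [0, 0, 0.022], [0, 0, 0.024], [0, 0, 0.026], [0, 0, 0.028], [0, 0, 0.029]]' --dr '[[0, 0, 0], [0, 0, 0], [0, 0, 0], [0, 0, 0], [0, 0, 0], [0, 0, 0], [0, 0, 0], [0, 0, 0]]'

```text
t: 14.4
eef_pos: [0.607, 0.2212, 0.0652]
tool_rot: [-3.139, -0.002, 1.317]
wrist_force: [-3.6, 0.1, 8.4]
gripper_width: 0.0002
```

arm_command --xyz '[[0, 0, 0.001], [0, 0, 0.002], [0, 0, 0.003], [0, 0, 0.004], [0, 0, 0.005], [0, 0, 0.006], [0, 0, 0.006], [0, 0, 0.006]]' --dr '[[0, 0, 0], [0, 0, 0], [0, 0, 0], [0, 0, 0], [0, 0, 0], [0, 0, 0], [0, 0, 0], [0, 0, 0]]'

```text
t: 15.2
eef_pos: [0.6062, 0.2207, 0.0591]
tool_rot: [-3.138, -0.001, 1.317]
wrist_force: [-5.9, -0.8, 11.1]
gripper_width: -0.0003
```

arm_command --xyz '[[0, 0, 0.001], [0, 0, 0.002], [0, 0, 0.003], [0, 0, 0.004], [0, 0, 0.004], [0, 0, 0.004], [0, 0, 0.004], [0, 0, 0.004]]' --dr '[[0, 0, 0], [0, 0, 0], [0, 0, 0], [0, 0, 0], [0, 0, 0], [0, 0, 0], [0, 0, 0], [0, 0, 0]]'

```text
t: 16.0
eef_pos: [0.6063, 0.2208, 0.0589]
tool_rot: [-3.138, -0.0, 1.318]
wrist_force: [-17.4, -4.8, 36.0]
gripper_width: 0.0003
```

arm_command --xyz '[[0, 0, -0.004], [0, 0, -0.008], [0, 0, -0.02], [0, 0, -0.04], [0, 0, -0.07], [0, 0, -0.1], [0, -0.02, -0.12], [0, -0.04, -0.13]]' --dr '[[0, 0, 0], [0, 0, 0], [0, 0, 0], [0, 0, 0], [0, 0, 0], [0, 0, 0], [0, 0, 0], [0, 0, 0]]'

```text
t: 16.8
eef_pos: [0.5691, 0.2307, 0.1866]
tool_rot: [-3.141, -0.003, 1.316]
wrist_force: [-0.7, 0.1, 0.4]
gripper_width: -0.0001
```

Run:
```python
from h import *
w=snap('wrist'); s=snap('side'); print(robot.state()['eef_pos'])
a=cv2.resize(s['color'][230:340,210:320],(400,400),interpolation=2)
cv2.imwrite('pics/c5.png',np.hstack([a,cv2.resize(w['color'][120:320,200:400],(400,400),interpolation=2)]))
```

```text
[0.5674183  0.23163898 0.1860762 ]
```

View pics/c5.png

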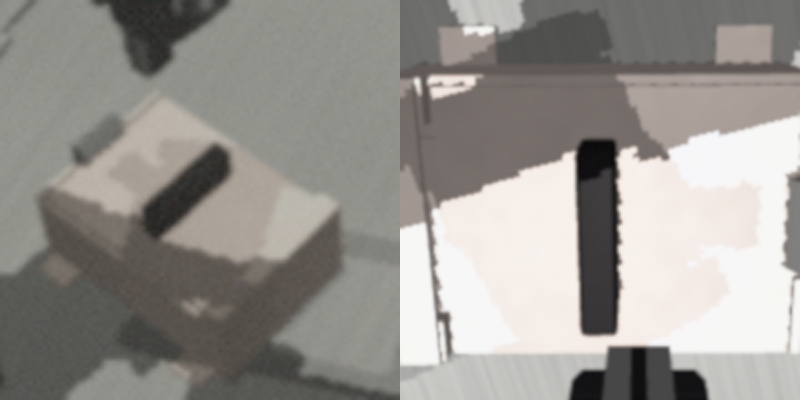

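The pressing force rose to 36 N at z = 0.0589, the flat seated height of the plate top. Side view: the cover is flat with the latch upright over its end at (98,138). My picture budget is used up, so I'll confirm with a light touch probe: unlatched, the plate top there would be at about 65 mm.

Run:
```python
from h import *
c,q=np.cos(BP),np.sin(BP)
rel([BX+c*.052,BY+q*.052,.061],BP)
```

```text
t 16.9 tcp [0.5674183  0.23163898 0.1860762 ] rpy [-3.14008383e+00 -2.49698174e-03  1.31843869e+00] F [ 0.05470369 -0.06257389  0.09779551] w 0.00012619672638181938
xyz [-0.0014, 0.0404, 0.125] dr [-0.09, -0.14, 0.12]
```

arm_command --xyz '[[0, 0.02, 0.03], [0, 0.04, 0.06], [0, 0.04, 0.09], [0, 0.04, 0.105], [0, 0.04, 0.115], [0, 0.04, 0.12], [0, 0.04, 0.124], [0, 0.04, 0.124]]' --dr '[[0, 0, 0], [0, 0, 0], [0, 0, 0], [0, 0, 0], [0, 0, 0], [0, 0, 0], [0, 0, 0], [0, 0, 0]]'

```text
t: 17.7
eef_pos: [0.6068, 0.2211, 0.0604]
tool_rot: [-3.139, -0.002, 1.317]
wrist_force: [-0.4, -0.3, -0.9]
gripper_width: -0.0
```

arm_command --xyz '[[0, 0, 0], [0, 0, 0], [0, 0, 0], [0, 0, 0], [0, 0, 0], [0, 0, 0], [0, 0, 0], [0, 0, 0]]' --dr '[[0, 0, 0], [0, 0, 0], [0, 0, 0], [0, 0, 0], [0, 0, 0], [0, 0, 0], [0, 0, 0], [0, 0, 0]]'

```text
t: 18.5
eef_pos: [0.6064, 0.2208, 0.0597]
tool_rot: [-3.138, -0.001, 1.317]
wrist_force: [0.2, 0.1, -0.3]
gripper_width: 0.0002
```

No contact at z = 0.0597, so the plain end stays down with no load. Retreat and hand in.

arm_command --xyz '[[0, 0, -0.01], [0, 0, -0.04], [0, 0, -0.08], [0, 0, -0.12], [0, 0, -0.15], [0, 0, -0.17], [0, 0, -0.17], [0, 0, -0.17]]' --dr '[[0, 0, 0], [0, 0, 0], [0, 0, 0], [0, 0, 0], [0, 0, 0], [0, 0, 0], [0, 0, 0], [0, 0, 0]]'

```text
t: 19.3
eef_pos: [0.6069, 0.2205, 0.23]
tool_rot: [-3.139, -0.001, 1.317]
wrist_force: [-0.0, 0.1, 0.2]
gripper_width: 0.0003
```

Run:
```python
from h import *
st=robot.state(); print(st['t'],st['eef_pos'],st['wrist_force']); print(ticket.job_done())
```

```text
19.3 [0.60686339 0.22049935 0.22998637] [-0.01358114  0.06730854  0.15179339]
the job is handed in; nothing more can be done
None
```

The cover is back on the white box, lying flat and latched, and the job was handed in at 19.3 s with the robot touching nothing. I gripped the cover by its rib and slid the tongue under the lip at a 0.35 rad tilt. I then swung it down onto the latch nose, let go, and pressed near the plain end with shut fingers.

**Last checks:**
- **Seated:** while pressing, the force climbed to 36 N at a fingertip height of 58.9 mm, the plate's flat seated height. That is more than the 5 to 10 N suggested for the latch, because I pressed on to be sure it was home. It was fingertip contact; the 40 N limit covers the arm and gripper body.
- **Latched:** a later probe met nothing at 59.7 mm, so the plain end stays down without load. In the last side picture the cover is flat, with the latch upright over its end. I inferred the latching from these two checks and did not measure the latch position itself.
- **Other things on the bench:** the arm's path stayed clear of them, but I took no separate picture at the end to confirm that none had moved.

No checks failed or disagreed.

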